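Prove the isolated outlet of a changeover switch with a spring-tipped probe

ROBOT

A 6-joint arm with a two-finger parallel gripper is mounted at the origin on a cart in front of the work surface, level with it; the furniture and walls round the work are solid. World frame = base frame: x ahead of the robot, y to its left, z up, the work surface at z = 0. Lengths are in m, angles in rad, forces in N, time in s.
With the tool pointing down it reaches from about 0.35 to 0.85 m from the base axis. Payload 8.1 kg.
Tool frame: the origin (TCP) lies on the centre line of the jaws, within the pads' length; the fingertips stand 17 mm ahead of it and the grasp point (between the pads) lies 2 mm behind it; z points along the fingers, y is the line along which they close (so a half turn about z gives the same grasp; the last joint's range is limited). The gripper opens to 93 mm and grips with 3 to 60 N. Pads are 15 mm wide; open, the fingers measure 128 mm over their backs; the gripper's body (75 mm by 188 mm) begins 65 mm behind the grasp point.
Start: joints at [-1.267, 0.13, 1.488, -0, 1.523, -0.085], TCP at [0.227, -0.555, 0.236] pointing down, gripper open.
Joint ranges: [-2.96, 2.96], [-0.89, 2.26], [0.02, 2.5], [-1.34, 4.48], [0, 2.73], [-2.66, 2.66]. Speed limits (rad/s): [2.39, 2.39, 2.79, 3.14, 3.14, 3.14].

INTERFACE

Orientations are given as a rotation vector (axis times angle).
In Python, from plant import robot, optics, close_job, models gives the robot as it stands.
- The arm moves only by the shell command python3 -m inch 'ROWS' [OPENING] [FORCE]. ROWS is a JSON object of lists of equal length, an entry for each row: "travel": the shift along the tool's x, y, z in m, a list of three; "spin": the turn about the tool's z in rad. In form: {"travel": [[x, y, z], ...], "spin": [spin, ...]}. A call has 1 to 10 rows; each row is the pose to reach, as a shift and turn from the pose commanded when the call began, along the tool's axes at that moment; what a row does not reach only later rows make up. A row lasts 1/12 s, in which the tool goes at most 41.7 mm and 7.16 degrees, less where a joint would pass 70% of its speed; a pose out of reach is approached as far as the arm can. A call with a gripper value outside its range is refused whole. OPENING is the closure, from 0 (fully open) to 1 (shut), set as the call begins (- or left out, the last holds). The fingers move at their own pace and stop on an object; FORCE is the grip in N (left out, the last holds). Time passes only in rows, so rows that repeat a pose let the fingers close. It gives the time, the measured TCP pose, the force, the opening and the grip force at its end, in the units of the state.
- robot.read_state(): the state, without advancing time (a new reading comes with each control period).
- optics.read_camera(name): name is "side" or "top"; returns (picture, depth): 400x640x3 uint8, red, green, blue; 400x640 float32, m along the optical axis (not along the pixel's ray), 0 where there is no reading.
- optics.camera_info(name): a dict with "camera_matrix" (3x3 intrinsics, pixels), "dist" ([k1, k2, p1, p2, k3] as OpenCV has them; the pictures are not rectified), "view" (4x4, takes a point from world to camera coordinates). Camera axes: x right, y down, z forward; pixel columns grow to the right and rows downward; lengths in m; the calibration is good to about 2 mm. A picture is of the moment at which its call begins. camera_info takes no time and is no camera call.
- close_job(): hands the job in; it is judged then, once.
Trained networks look in the newest picture that a camera, given by its name, has taken for a name from the list of things; names that differ only in an ending like _2 or _b are one class to them, and where a whole thing is asked for, a point or a joint stands for the part that bears it (a point fixed in the world has none). Each returns a list of dicts, best first, with "p" (0 to 1); they miss things now and then, are a little off and sometimes report something else, mostly with a low value. They report only what shows in the picture. A call takes as long as a camera call. They do not tell look-alikes from the thing itself.
- models.look_for(camera, name): "centre" ([x, y, z] in m, in world coordinates, good to about 4 mm: the middle of the surface that is visible of it).
- models.masks_of(camera, name): "region" (400x640 bool, what is visible of it).
The state is a dict: "t": time; "q": joint angles; "dq": joint speeds; "joint_torque": joint torques, N m; "tool_pos": TCP position; "orientation": TCP orientation; "force": force on the tool from outside, world axes, zero at the start; "wrist_torque": the same for the moment, N m; "opening": finger opening in m; "gripper_force": force on a finger pad.
Only numpy, scipy, OpenCV 4.12 (cv2) and the standard library are available. Lean on these libraries where they do the work, as an engineer would, in place of code of your own. Each camera call takes 0.05 s, during which the arm holds its last target. There are 200 camera calls.

TASK

Take the test probe out of its holder and prove the isolated outlet on the sloping switch console: that is the left or right round brass terminal that the lever leans away from. Put the probe's tip on the middle of that terminal's pad with the probe square to the sloping face, and press gently until the spring tip is about half pushed in, never to its stop. Do not touch the lever or the other terminals with anything, leave the tools lying around alone, and finish while still holding the probe pressed there.

Things in the scene. Friction and masses are not known exactly. Their poses are not given: they have to be found in the camera images.
- probe: Black round test probe, 90-120 g, upright in its holder, guard on the rim; draw it straight up 60 mm or more. Origin on its axis at the underside of the finger guard, z from tip to handle end. Guard: 34 mm disc, z 0 to 4 mm. Ribbed handle, 22 mm across, z 6 to 84 mm (grip near z = 45). Below: 10 mm shank to z = -40, then 5 mm steel spring tip to z = -58 (not pressed).
- probe_tip (a point): The rounded end of the probe's steel spring tip; it moves with the tip. On the probe's axis, 58 mm below the probe's origin when not pressed.
- plunger (a joint): How far the probe's spring tip is pushed in, in m: 0 = fully out, 0.012 = at its stop. Spring: about 0.9 N to start, plus 0.3 N per mm (half way, 6 mm: 2.7 N; at the stop 4.5 N).
- holder: Fixed probe holder: dark steel base 84 x 70 x 12 mm with an upright grey plastic tube 40 mm across in its middle, rim 80 mm above the bench, bore 14 mm. Origin at the middle of its underside, on the bore's axis; z up.
- console: Fixed grey sloping console, 140 (x) x 190 mm (y), 45 mm high in front, 96 at the back. Origin: middle of underside; x from low front to high back, y to its left, z up. Its face rises to the back at 20 degrees, so its outward normal leans 20 degrees from vertical to the front. In its middle a black switch block with the lever, outlet terminals left and right of it, the feed terminal in front of it.
- terminal_left: Left outlet (+y side of the console, 56 mm from the lever): brass pad, flat top 18 mm across, in a black collar 32 mm across; it stands 8 mm off the face plate. Origin: middle of the pad's flat top; z points outward, square to the sloping face (the probe's z must lie along it); x points up the slope, y to the console's left.
- terminal_right: Right outlet terminal (console's -y side, 56 mm from the lever), otherwise the same as the left one.
- terminal_feed: Feed terminal, not to be touched: same shape and axes, 52 mm from the lever's middle down the slope, near the low front edge.
- lever (a joint): Lever angle, rad. It rests at one of two stops: about +0.5 = leans right (towards terminal_right; terminal_left is the isolated one), about -0.5 = leans left (towards terminal_left; terminal_right is the isolated one). It is light, tips over by its weight, and flips if pushed.
- lever_knob (a point): Middle of the black knob (18 mm across, 22 mm long) of the changeover lever, 41 mm from its hinge; the lever ends 50 mm from the hinge. The hinge lies on the face between the two outlet terminals, along the slope, level with the pads' tops.
- tape_roll: Bystander: yellow roll of tape, 82 mm across, 26 mm high, lying flat, loose. Origin in the middle of its underside.
- long_nose_pliers: Bystander: long nose pliers with blue handles, 53 x 166 x 13 mm, loose. Origin in the middle of the underside.
- spanner_10: Bystander: steel spanner 37 x 144 x 8 mm, loose. Origin in the middle of the underside.
There are look-alikes about, which are no part of the job. Of the things that look like the holder, the larger one is meant.

How it is judged:
On the way, in this order (a step that is already met when the one before it is completed fails the run):
1. the probe is drawn out of its holder and carried by the fingers (horizontal distance between probe_tip and holder above 0.04 m and contact force between the fingers and probe above 1.5 N and contact force between probe and holder below 0.05 N), for 0.1 s.
2. the probe is pressed lightly and squarely on the isolated outlet's pad (((value of joint lever above 0.3 rad and (distance between probe_tip and terminal_left below 0.008 m and angle between the z axis of probe and the z axis of terminal_left, either way round below 0.14 rad and contact force between probe and terminal_left between 0.5 and 8 N)) or (value of joint lever below -0.3 rad and (distance between probe_tip and terminal_right below 0.008 m and angle between the z axis of probe and the z axis of terminal_right, either way round below 0.14 rad and contact force between probe and terminal_right between 0.5 and 8 N))) and value of joint plunger between 0.002 and 0.0105 m and contact force between the fingers and probe above 1.5 N and linear speed of probe below 0.02 m/s and contact force between probe and holder below 0.05 N), for 0.3 s.
At the end, for the whole second after the job is handed in: The fingers still hold the probe, at rest, its tip within 8 mm of the middle of the pad of the terminal that the lever leans away from, the probe within 0.14 rad (8 degrees) of square to the sloping face, the spring tip pushed in by 2 to 10.5 mm of its 12 mm, contact force 0.5 to 8 N (all of step 2); the arm keeps its last pose, push and grip.
It fails at once if the lever is touched (contact force between lever and anything else above 0.3 N).
It fails at once if the probe touches the live outlet or the feed (contact force between probe and terminal_feed above 0.3 N or (value of joint lever above 0.3 rad and contact force between probe and terminal_right above 0.3 N) or (value of joint lever below -0.3 rad and contact force between probe and terminal_left above 0.3 N)).
It fails at once if the fingers or arm press on the console (contact force between any of the fingers, the arm and console above 1 N).
It fails at once if the probe is pressed hard or to its stop on the console (contact force between probe and console above 12 N or (value of joint plunger above 0.0117 m and contact force between probe and console above 0.3 N)).
It fails at once if a bystander is disturbed (distance of any of tape_roll, long_nose_pliers, spanner_10 from where it was at the start of the episode above 0.02 m).
It also fails if it takes over 35 s, if anything falls off the work surface, if the arm or the gripper's body presses on something with over 40 N, if the wrist force passes 120 N, or if a joint passes its speed limit or range.

## Working session

There is one attempt and no reset: what is moved stays moved. The work goes in short steps, Python scripts to look and compute and a shell command to move; the robot and the scene stay as the last step left them, time stands still between calls to the robot, and variables do not carry over. Pictures are saved under pics/ and viewed, at most 13 in all, crops included, and the job is handed in when it is done.

```bash
mkdir -p pics; ls; python3 - <<'E'
from plant import robot, optics, models
import cv2,numpy as np
s=robot.read_state();print({k:np.round(v,3) for k,v in s.items()})
for c in("top","side"):
    p,d=optics.read_camera(c);cv2.imwrite(f"pics/{c}1.png",p[:,:,::-1]);np.save(f"d_{c}.npy",d);np.save(f"p_{c}.npy",p)
    i=optics.camera_info(c);print(c,np.round(i["camera_matrix"],1).tolist(),np.round(i["dist"],4),np.round(i["view"],3).tolist())
    for n in("probe","holder","console","terminal_left","terminal_right","terminal_feed","lever_knob","tape_roll","long_nose_pliers","spanner_10"):
        print(n,[(np.round(o["centre"],3).tolist(),round(o["p"],2)) for o in models.look_for(c,n)])
E
```

```text
pics
{'t': np.float64(0.0), 'q': array([-1.267,  0.131,  1.489,  0.   ,  1.523, -0.085]), 'dq': array([ 0.001, -0.002,  0.   , -0.001, -0.001, -0.   ]), 'joint_torque': array([ 2.0000e-03, -5.5983e+01, -4.9176e+01,  7.7000e-02,  3.5000e-02,
       -0.0000e+00]), 'tool_pos': array([ 0.227, -0.555,  0.235]), 'orientation': array([-3.081, -0.607,  0.   ]), 'force': array([-0.52 , -0.868,  1.025]), 'wrist_torque': array([ 0.053,  0.003, -0.031]), 'gripper_force': np.float64(0.0), 'opening': np.float64(0.093)}
top [[509.7, 0.0, 321.9], [0.0, 509.7, 195.2], [0.0, 0.0, 1.0]] [-0.0465  0.      0.      0.      0.    ] [[0.018, -1.0, 0.016, 0.148], [-0.997, -0.019, -0.08, 0.48], [0.08, -0.015, -0.997, 1.305], [0.0, 0.0, 0.0, 1.0]]
probe [([0.495, 0.309, 0.142], 0.61)]
holder [([0.616, 0.389, 0.008], 0.64), ([0.495, 0.31, 0.016], 0.62)]
console [([0.52, -0.058, 0.069], 0.86)]
terminal_left [([0.538, -0.011, 0.081], 0.61)]
terminal_right [([0.612, 0.228, 0.006], 0.51)]
terminal_feed [([0.48, -0.055, 0.06], 0.4)]
lever_knob [([0.52, -0.049, 0.116], 0.58)]
tape_roll [([0.487, 0.436, 0.022], 0.89)]
long_nose_pliers [([0.359, 0.143, 0.008], 0.66)]
spanner_10 [([0.612, 0.228, 0.009], 0.73)]
side [[466.1, 0.0, 315.3], [0.0, 466.1, 202.1], [0.0, 0.0, 1.0]] [-0.1327  0.      0.      0.      0.    ] [[-0.9, -0.435, -0.005, 0.515], [-0.244, 0.514, -0.822, 0.103], [0.36, -0.739, -0.569, 0.965], [0.0, 0.0, 0.0, 1.0]]
probe [([0.497, 0.324, 0.122], 0.95)]
holder [([0.493, 0.333, 0.008], 0.65), ([0.613, 0.403, 0.01], 0.56)]
console [([0.512, -0.022, 0.059], 0.97), ([0.521, -0.043, 0.112], 0.73)]
terminal_left [([0.538, -0.008, 0.079], 0.47)]
terminal_right [([0.515, -0.116, 0.084], 0.39)]
terminal_feed [([0.519, -0.043, 0.114], 0.34)]
lever_knob [([0.516, -0.044, 0.111], 0.55), ([0.494, 0.326, 0.121], 0.46)]
tape_roll [([0.485, 0.447, 0.021], 0.82)]
long_nose_pliers [([0.355, 0.156, 0.013], 0.89)]
spanner_10 [([0.632, 0.221, 0.005], 0.72)]
```

View pics/top1.png

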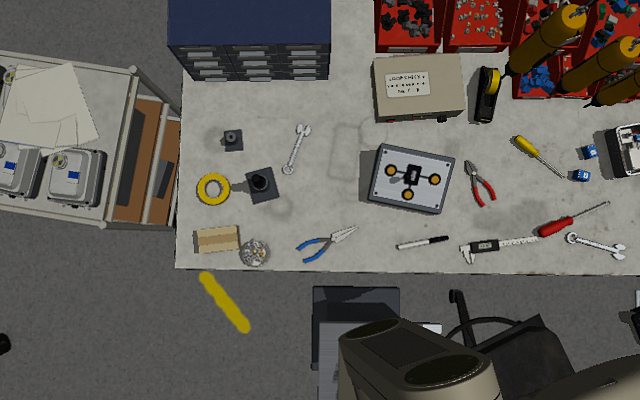

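View pics/side1.png

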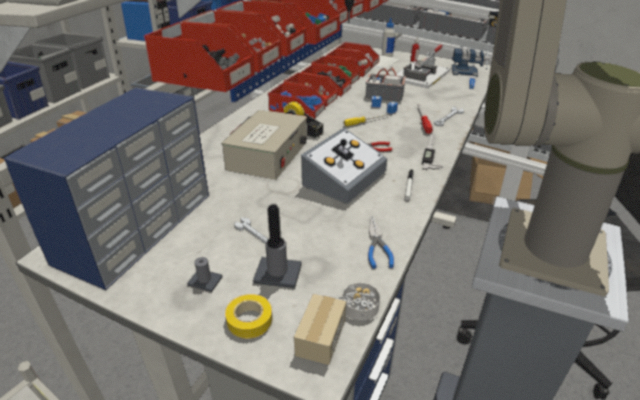

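The bench runs across the top picture. The larger holder with the probe is at about (262,183), a smaller empty look-alike is at (233,140), and the console is at (410,178) with its feed terminal facing the robot. Next I'll measure it precisely.

```bash
cat >h.py <<'E'
from plant import robot, optics, models
import cv2,numpy as np
def pix2w(c,uv,d):
    i=optics.camera_info(c);uv=np.float32(uv).reshape(-1,1,2)
    n=cv2.undistortPoints(uv.astype(float),i["camera_matrix"],i["dist"])[:,0]
    P=np.c_[n*np.ravel(d)[:,None],np.ravel(d)]
    V=i["view"];return (P-V[:3,3])@V[:3,:3]
def cloud(c,d,u0,u1,v0,v1):
    u,v=np.meshgrid(np.arange(u0,u1),np.arange(v0,v1));z=d[v0:v1,u0:u1]
    return pix2w(c,np.c_[u.ravel(),v.ravel()],z.ravel()),z.ravel()>0
E
python3 - <<'E'
from h import *
for c,b in(("top",(360,460,135,220)),("side",(295,395,120,205))):
    p=np.load(f"p_{c}.npy");d=np.load(f"d_{c}.npy")
    u0,u1,v0,v1=b
    hsv=cv2.cvtColor(p,cv2.COLOR_RGB2HSV)[v0:v1,u0:u1]
    m=((hsv[...,0]>10)&(hsv[...,0]<30)&(hsv[...,1]>110)&(hsv[...,2]>90)).astype(np.uint8)
    n,l,st,ce=cv2.connectedComponentsWithStats(m)
    W,ok=cloud(c,d,*b)
    for k in range(1,n):
        if st[k,4]<15: continue
        s=(l.ravel()==k)&ok
        print(c,st[k,4],ce[k]+[u0,v0],np.round(W[s].mean(0),4),np.round(np.median(W[s],0),4))
    # face plate: bright pixels plane
    s=(hsv[...,2]>150).ravel()&(hsv[...,1]<40).ravel()&ok&(W[:,2]>.04)&(W[:,2]<.11)
    Q=W[s];m0=np.median(Q,0)
    for _ in range(4):
        U,S,V=np.linalg.svd(Q-Q.mean(0),full_matrices=False);nn=V[2]*np.sign(V[2,2]);r=(Q-Q.mean(0))@nn;Q=Q[abs(r)<max(.003,1.5*r.std())]
    print("plane n",nn,np.degrees(np.arccos(nn[2])),"az",np.degrees(np.arctan2(-nn[1],-nn[0])),len(Q),Q.mean(0))
    # holder / probe
for c,b in(("top",(235,290,155,210)),("side",(250,305,195,290))):
    d=np.load(f"d_{c}.npy");W,ok=cloud(c,d,*b);W=W[ok]
    for lo,hi in((.006,.018),(.055,.078),(.074,.086),(.09,.11),(.11,.13),(.13,.155),(.155,.175)):
        q=W[(W[:,2]>lo)&(W[:,2]<hi)]
        if len(q)>3: print(c,lo,len(q),"med",np.round(np.median(q,0),4),"min",np.round(q.min(0),3),"max",np.round(q.max(0),3))
p=np.load("p_top.npy");q=np.load("p_side.npy")
a=cv2.resize(p[135:220,360:460],None,fx=4,fy=4,interpolation=3);b=cv2.resize(q[120:205,295:395],None,fx=4,fy=4,interpolation=3)
cv2.imwrite("pics/c.png",np.hstack([a,b])[:,:,::-1])
E
```

```text
top 48 [390.625      170.02083333] [ 0.5374 -0.0113  0.0837] [ 0.5375 -0.0118  0.0834]
top 50 [434.62 179.32] [ 0.5166 -0.1214  0.0839] [ 0.517  -0.1215  0.0848]
top 47 [407.68085106 194.42553191] [ 0.479  -0.0575  0.0659] [ 0.4795 -0.058   0.0664]
plane n [-0.33421006  0.06392419  0.94032831] 19.893234426471125 az -10.828152533035182 1733 [ 0.51859187 -0.06682195  0.07265901]
side 93 [352.82795699 121.98924731] [ 0.6204 -0.3705  0.015 ] [ 0.6211 -0.3685  0.0147]
side 31 [354.22580645 143.        ] [ 0.5174 -0.1166  0.083 ] [ 0.5164 -0.1157  0.0831]
side 41 [329.53658537 160.34146341] [ 0.5376 -0.0076  0.0829] [ 0.537  -0.0071  0.0833]
side 35 [358.68571429 163.37142857] [ 0.4797 -0.0536  0.0649] [ 0.48   -0.0542  0.0651]
plane n [-0.33532877  0.064702    0.93987673] 19.969134617711603 az -10.921063270351928 1580 [ 0.51816553 -0.0587016   0.0716455 ]
top 0.006 640 med [0.4937 0.3071 0.0117] min [0.438 0.244 0.006] max [0.58  0.376 0.018]
top 0.055 30 med [0.4918 0.3034 0.0753] min [0.481 0.295 0.055] max [0.519 0.334 0.078]
top 0.074 89 med [0.4939 0.3077 0.0817] min [0.482 0.295 0.0
[... 302 characters left out ...]
med [0.4999 0.3144 0.1631] min [0.491 0.305 0.155] max [0.512 0.325 0.169]
side 0.006 911 med [0.4948 0.3262 0.0127] min [0.454 0.2   0.006] max [0.638 0.359 0.018]
side 0.055 201 med [0.493  0.3297 0.0671] min [0.482 0.301 0.055] max [0.52  0.335 0.078]
side 0.074 186 med [0.495  0.3252 0.0815] min [0.482 0.297 0.074] max [0.523 0.336 0.086]
side 0.09 101 med [0.4972 0.3231 0.1005] min [0.491 0.312 0.09 ] max [0.512 0.327 0.11 ]
side 0.11 107 med [0.4969 0.3229 0.1206] min [0.491 0.308 0.11 ] max [0.514 0.327 0.13 ]
side 0.13 139 med [0.4969 0.323  0.1427] min [0.491 0.308 0.13 ] max [0.511 0.327 0.155]
side 0.155 99 med [0.5003 0.3196 0.1618] min [0.491 0.307 0.155] max [0.511 0.326 0.165]
```

View pics/c.png

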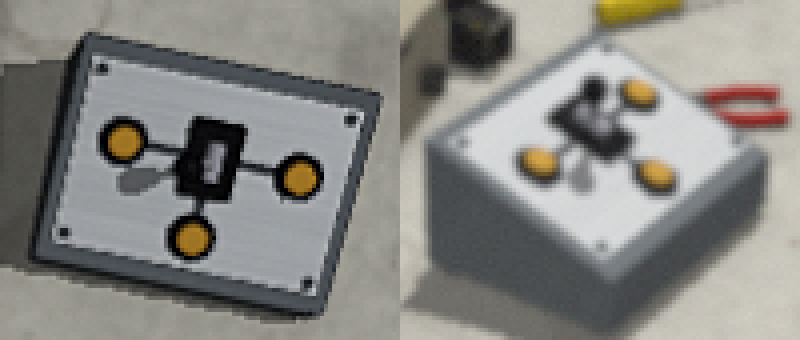

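The knob leans to the console's left. It measures (0.518,-0.046,0.113), against a prediction of (0.519,-0.042,0.117) for a left lean. That makes terminal_right, at about (0.517,-0.119,0.084), the isolated one. The 112 mm spacing and 20° slope both check out.

The tool can only point down, so I'll tilt the probe 20° in the grip, using the holder bore as a pivot. First I go above the probe.

```bash
cat >>h.py <<'E'
from scipy.spatial.transform import Rotation as Ro
def go(goal,az=None):
    s=robot.read_state();R=Ro.from_rotvec(s["orientation"]).as_matrix()
    a=np.degrees(np.arctan2(R[1,0],R[0,0]))
    print("t",round(s["t"],2),"pos",np.round(s["tool_pos"],4),"az",round(a,2),"toolz",np.round(R[:,2],3),"F",np.round(s["force"],2),"open",round(s["opening"],4),"gf",round(s["gripper_force"],1),"q",np.round(s["q"],2))
    if goal is not None: print("travel",np.round(R.T@(np.array(goal)-s["tool_pos"]),4),"spin",None if az is None else np.radians(a-az))
E
python3 -m inch '{"travel":[[0.58,-0.70,0],[0.58,-0.70,0],[0.58,-0.70,0],[0.58,-0.70,0],[0.58,-0.70,0],[0.58,-0.70,0],[0.58,-0.70,0],[0.58,-0.70,0],[0.58,-0.70,0],[0.58,-0.70,0]],"spin":[0,0,0,0,0,0.1,0.2,0.3,0.4,0.5]}' 0 10
python3 -c "
from h import *
go([0.5005,0.317,0.236],-10.8)"
```

```text
t: 1.93
tool_pos: [0.3494, -0.1657, 0.236]
orientation: [3.137, -0.159, 0.002]
force: [0.8, 0.7, 0.5]
opening: 0.0934
gripper_force: 0.0
t 1.93 pos [ 0.3494 -0.1657  0.236 ] az -5.82 toolz [ 0.001 -0.    -1.   ] F [0.77 0.73 0.49] open 0.0934 gf 0.0 q [-0.58 -0.48  2.03  0.    1.59  1.1 ]
travel [ 1.014e-01 -4.955e-01 -1.000e-04] spin 0.08696601653748103
```

```bash

python3 -m inch '{"travel":[[0.1,-0.495,0],[0.1,-0.495,0],[0.1,-0.495,0],[0.1,-0.495,0],[0.1,-0.495,0],[0.1,-0.495,0],[0.1,-0.495,0],[0.1,-0.495,0],[0.1,-0.495,0],[0.1,-0.495,0]],"spin":[0.08,0.08,0.08,0.08,0.08,0.08,0.08,0.08,0.08,0.08]}' 
python3 -c "
from h import *
go([0.5005,0.317,0.236],-10.8)"
```

```text
t: 2.77
tool_pos: [0.4708, 0.2327, 0.2358]
orientation: [-3.129, 0.277, -0.001]
force: [0.8, -1.0, 1.2]
opening: 0.093
gripper_force: 0.0
t 2.77 pos [0.4708 0.2327 0.2358] az -10.1 toolz [ 0.001  0.    -1.   ] F [ 0.78 -0.95  1.16] open 0.093 gf 0.0 q [ 0.36 -0.07  1.7  -0.    1.52  2.11]
travel [ 0.0145 -0.0882 -0.0002] spin 0.01220138551057536
```

```bash

python3 -m inch '{"travel":[[0.014,-0.088,0],[0.014,-0.088,0],[0.014,-0.088,0],[0.014,-0.088,0.03],[0.014,-0.088,0.06],[0.014,-0.088,0.09],[0.014,-0.088,0.113],[0.014,-0.088,0.113],[0.014,-0.088,0.113]],"spin":[0.012,0.012,0.012,0.012,0.012,0.012,0.012,0.012,0.012]}' 
python3 -c "
from h import *
go([0.5005,0.317,0.123],-10.8)
p,d=optics.read_camera('side');cv2.imwrite('pics/s2.png',cv2.resize(p[120:330,170:420],None,fx=3,fy=2.8)[:,:,::-1])"
```

```text
t: 3.52
tool_pos: [0.4988, 0.3137, 0.1216]
orientation: [3.126, -0.296, -0.004]
force: [0.5, 0.1, 1.5]
opening: 0.0935
gripper_force: 0.0
t 3.52 pos [0.4988 0.3137 0.1216] az -10.82 toolz [-0.003 -0.002 -1.   ] F [0.49 0.07 1.46] open 0.0935 gf 0.0 q [ 0.47  0.19  1.64 -0.    1.32  2.23]
travel [ 0.0011 -0.0035 -0.0015] spin -0.00037345129333108605
```

View pics/s2.png

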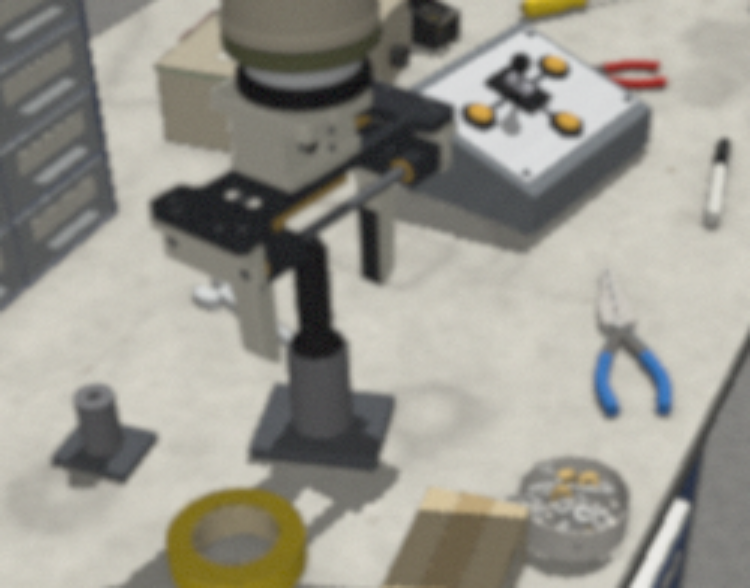

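The probe stands between the open fingers at about (315,290) in the crop. I'll close on it gently.

```bash

python3 -m inch '{"travel":[[0.001,-0.002,0],[0.001,-0.002,0],[0.001,-0.002,0],[0.001,-0.002,0],[0.001,-0.002,0],[0.001,-0.002,0],[0.001,-0.002,0],[0.001,-0.002,0]],"spin":[0,0,0,0,0,0,0,0]}' 1 10
python3 -c "
from h import *
go([0.5005,0.317,0.123],-10.8)"
```

```text
t: 4.23
tool_pos: [0.5011, 0.3162, 0.1226]
orientation: [3.128, -0.296, -0.0]
force: [1.2, -0.0, -0.7]
opening: 0.0442
gripper_force: 0.0
t 4.23 pos [0.5011 0.3162 0.1226] az -10.81 toolz [-0. -0. -1.] F [ 1.17 -0.05 -0.71] open 0.0442 gf 0.0 q [0.48 0.19 1.63 0.   1.32 2.24]
travel [-0.0008 -0.0006 -0.0004] spin -0.00025447774494940037
```

```bash

python3 -m inch '{"travel":[[0,0,0],[0,0,0],[0,0,0],[0,0,0],[0,0,0],[0,0,0],[0,0,0]],"spin":[0,0,0,0,0,0,0]}'
python3 -c "
from h import *
go([0.5005,0.317,0.123],-10.8)"
```

```text
t: 4.82
tool_pos: [0.5011, 0.3162, 0.1225]
orientation: [3.127, -0.296, -0.0]
force: [0.2, 0.1, -1.0]
opening: 0.022
gripper_force: 10.0
t 4.82 pos [0.5011 0.3162 0.1225] az -10.82 toolz [-0. -0. -1.] F [ 0.16  0.11 -0.96] open 0.022 gf 10.0 q [ 0.48  0.19  1.63 -0.    1.32  2.24]
travel [-0.0008 -0.0007 -0.0005] spin -0.0002725243050718739
```

The grip is confirmed at 22 mm and 10 N. I'll lift 45 mm so the tip is still 13 mm inside the bore, then shift towards tool -x to tilt the probe.

```bash

python3 -m inch '{"travel":[[0,0,-0.010],[0,0,-0.025],[0,0,-0.040],[0,0,-0.045],[0,0,-0.045],[-0.005,0,-0.045],[-0.010,0,-0.045],[-0.015,0,-0.045],[-0.020,0,-0.045],[-0.020,0,-0.045]],"spin":[0,0,0,0,0,0,0,0,0,0]}'
python3 -c "
from h import *
go(None)
p,d=optics.read_camera('side');cv2.imwrite('pics/s3.png',cv2.resize(p[120:330,170:420],None,fx=3,fy=2.8)[:,:,::-1])"
```

```text
t: 5.65
tool_pos: [0.4803, 0.3201, 0.167]
orientation: [3.127, -0.295, -0.002]
force: [0.3, 0.0, -1.5]
opening: 0.0217
gripper_force: 10.0
t 5.65 pos [0.4803 0.3201 0.167 ] az -10.78 toolz [-0.001 -0.    -1.   ] F [ 0.26  0.01 -1.52] open 0.0217 gf 10.0 q [0.5  0.11 1.63 0.   1.4  2.26]
```

View pics/s3.png

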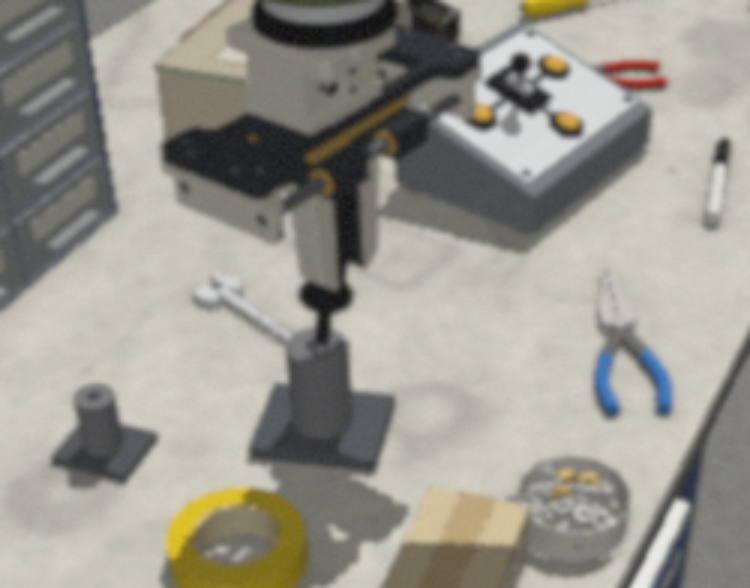

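The probe pivots as intended: in the crop its guard at (326,293) has moved ahead of the bore at (318,340), with only a small force. I'll finish the tilt, lift it clear, and then measure.

```bash

python3 -m inch '{"travel":[[-0.006,0,0],[-0.012,0,0],[-0.018,0,0],[-0.018,0,0],[-0.018,0,-0.010],[-0.018,0,-0.03],[-0.018,0,-0.060],[-0.018,0,-0.08],[-0.018,0,-0.08],[-0.018,0,-0.08]],"spin":[0,0,0,0,0,0,0,0,0,0]}'
python3 - <<'E'
from h import *
go(None)
for c in("side","top"):
    p,d=optics.read_camera(c);np.save(f"p_{c}.npy",p);np.save(f"d_{c}.npy",d)
    for o in models.masks_of(c,"probe")[:2]:
        m=o["region"];print(c,o["p"],m.sum(),np.argwhere(m).min(0),np.argwhere(m).max(0));
        v,u=np.nonzero(m&(d>0));W=pix2w(c,np.c_[u,v],d[v,u]);print(np.median(W,0),W.min(0),W.max(0))
        if o is models: pass
    np.save(f"m_{c}.npy",m) if True else 0
p=np.load("p_side.npy");cv2.imwrite('pics/s4.png',cv2.resize(p[120:270,220:370],None,fx=4,fy=4,interpolation=3)[:,:,::-1])
E
```

```text
t: 6.53
tool_pos: [0.4648, 0.324, 0.2498]
orientation: [-3.125, 0.296, -0.005]
force: [0.0, 0.4, -1.9]
opening: 0.0219
gripper_force: 10.0
t 6.53 pos [0.4648 0.324  0.2498] az -10.81 toolz [ 0.003  0.002 -1.   ] F [ 0.02  0.39 -1.93] open 0.0219 gf 10.0 q [0.52 0.03 1.57 0.   1.54 2.28]
side 0.72 417 [147 269] [209 293]
[0.47965343 0.32617211 0.21627545] [ 0.45388546  0.05414938 -0.00193636] [0.65671895 0.34425957 0.29154843]
side 0.23 276 [218 234] [241 267]
[0.63481139 0.22345349 0.00714522] [ 0.57234854  0.19239682 -0.00182826] [0.66756401 0.24486822 0.01210856]
```

View pics/s4.png

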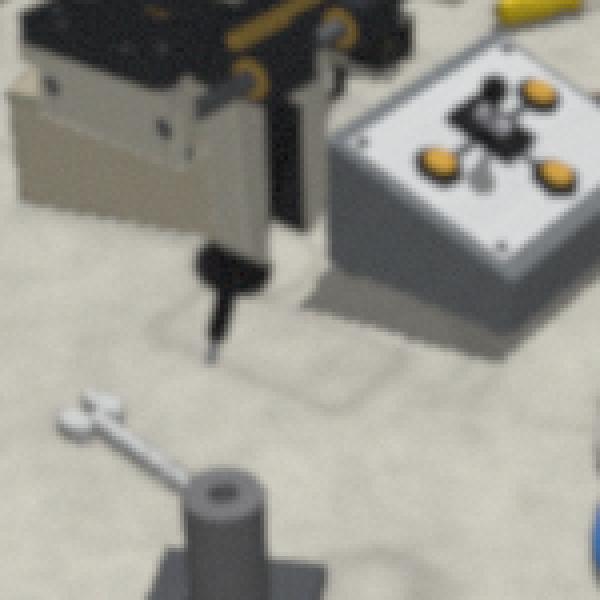

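The probe hangs free, tilted, with its tip at (212,358) in the crop and the guard at (233,265). I'll fit the tilt against a projected model.

```bash
cat >>h.py <<'E'
def axes(az=-10.8):
    a=np.radians(az);return np.array([np.cos(a),np.sin(a),0]),np.array([-np.sin(a),np.cos(a),0])
def pts(pos,th,zs,roll=0,zg=.0446,az=-10.8):
    x,y=axes(az);t,r=np.radians([th,roll])
    n=-np.sin(t)*x+np.sin(r)*y;n=n+np.array([0,0,np.sqrt(1-n@n)])
    g=np.array(pos)+[0,0,.002]
    return np.array([g+(z-zg)*n for z in zs])
def proj(c,P):
    i=optics.camera_info(c);V=i["view"]
    return cv2.projectPoints(np.float64(P),cv2.Rodrigues(V[:3,:3])[0],V[:3,3],i["camera_matrix"],np.float64(i["dist"]))[0][:,0]
E
python3 - <<'E'
from h import *
pos=robot.read_state()["tool_pos"]
for b in(0,.0025):
  for th in(10,15,20,25,30):
    q=proj("side",pts(pos,th,[-.058,-.04,0,.002])+[0,b,0])
    print(b,th,np.round((q-[220,120])*4).tolist())
p=np.load("p_side.npy");c=p[180:215,262:295]
print(c.sum(2)[::1]//3)
d=np.load("d_side.npy")
for uv in((278,187),(277,186),(275,196),(274,202)): print(uv,pix2w("side",[uv],[d[uv[1],uv[0]]]))
E
```

```text
0 10 [[251.0, 395.0], [255.0, 365.0], [263.0, 294.0], [264.0, 291.0]]
0 15 [[236.0, 385.0], [242.0, 356.0], [256.0, 290.0], [257.0, 286.0]]
0 20 [[221.0, 373.0], [229.0, 346.0], [249.0, 285.0], [251.0, 281.0]]
0 25 [[206.0, 360.0], [217.0, 336.0], [243.0, 279.0], [244.0, 276.0]]
0 30 [[192.0, 347.0], [205.0, 324.0], [236.0, 273.0], [238.0, 270.0]]
0.0025 10 [[248.0, 398.0], [252.0, 368.0], [261.0, 297.0], [261.0, 294.0]]
0.0025 15 [[233.0, 388.0], [239.0, 359.0], [253.0, 293.0], [254.0, 289.0]]
0.0025 20 [[218.0, 376.0], [226.0, 349.0], [247.0, 287.0], [248.0, 284.0]]
0.0025 25 [[203.0, 363.0], [214.0, 339.0], [240.0, 282.0], [241.0, 279.0]]
0.0025 30 [[189.0, 349.0], [202.0, 327.0], [233.0, 276.0], [235.0, 273.0]]
[[176 171 171 ... 191 191 188]
 [182 180 177 ... 196 197 193]
 [187 186 187 ... 200 197 197]
 ...
 [190 188 192 ... 187 188 187]
 [189 192 192 ... 186 187 185]
 [192 194 194 ... 185 184 185]]
(278, 187) [[0.48019718 0.3297587  0.219235  ]]
(277, 186) [[0.48149268 0.33060421 0.22133413]]
(275, 196) [[0.49172173 0.32242015 0.19354033]]
(274, 202) [[0.49381458 0.32356886 0.18120725]]
```

The model suggests the probe slid a little in the grip. I'll take a closer look nearer the side camera, which also completes step 1.

```bash

python3 -m inch '{"travel":[[-0.035,-0.09,-0.05],[-0.035,-0.09,-0.05],[-0.035,-0.09,-0.05],[-0.035,-0.09,-0.05],[-0.035,-0.09,-0.05],[-0.035,-0.09,-0.05],[-0.035,-0.09,-0.05],[-0.035,-0.09,-0.05]],"spin":[0,0,0,0,0,0,0,0]}'
python3 - <<'E'
from h import *
go(None)
pos=robot.read_state()["tool_pos"]
p,d=optics.read_camera("side");np.save("p_side.npy",p);np.save("d_side.npy",d)
q=proj("side",pts(pos,20,[-.058,0,.0446]));print(q)
u,v=q[1].astype(int);x0,y0=u-60,v-55;print(x0,y0)
cv2.imwrite('pics/s5.png',cv2.resize(p[y0:y0+100,x0:x0+110],None,fx=6,fy=6,interpolation=3)[:,:,::-1])
E
```

```text
t: 7.4
tool_pos: [0.4464, 0.417, 0.2964]
orientation: [3.126, -0.298, -0.002]
force: [0.6, -0.1, -0.1]
opening: 0.0216
gripper_force: 10.0
t 7.4 pos [0.4464 0.417  0.2964] az -10.89 toolz [-0.002 -0.002 -1.   ] F [ 0.55 -0.11 -0.08] open 0.0216 gf 10.0 q [ 0.67  0.15  1.36 -0.    1.64  2.43]
[[252.50162942 221.85273204]
 [259.40211718 196.9034184 ]
 [265.33998647 175.57016728]]
199 141
```

View pics/s5.png

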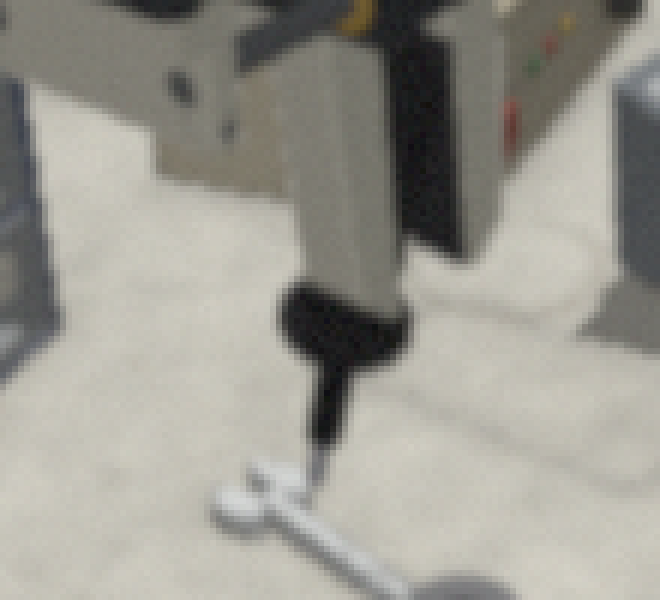

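In the crop the guard is centred near (344,336), the shank ends at (324,443) and the steel tip ends at about (315,488). I'll fit tilt, slide and axial slip to these.

```bash
python3 - <<'E'
from h import *
from scipy.optimize import least_squares
pos=robot.read_state()["tool_pos"]
x,y=axes()
obs=np.array([[315,488],[324,443],[344,336]])/6+[199,141]-.4
for b in(0,.0025):
  f=lambda a:(proj("side",pts(pos+x*a[1],a[0],[-.058,-.04,.001],zg=a[2])+[0,b,0])-obs).ravel()
  r=least_squares(f,[18,0,.045],x_scale=[1,.001,.001]);J=np.linalg.inv(r.jac.T@r.jac)
  print(b,r.x,np.sqrt(np.diag(J))*.5,r.fun.round(2))
  for th in (14,17,20):
    r=least_squares(lambda a:f([th,*a]),[0,.045],x_scale=.001);print(th,r.x,r.fun.round(2))
d=np.load("d_side.npy")
# steel/shank depth points
p=np.load("p_side.npy").astype(int)
for v in range(202,216):
    row=p[v,245:265].sum(1);u=245+row.argmin();print(v,u,row.min(),pix2w("side",[(u,v)],[d[v,u]]).round(4))
E
```

```text
0 [1.74329061e+01 7.62399893e-03 4.60626655e-02] [1.09040589e+00 1.64117603e-03 7.98957926e-04] [-0.31  0.41 -0.18  0.21  0.44 -0.56]
14 [0.01240855 0.04478108] [ 0.43  0.99  0.06  0.4  -0.53 -1.26]
17 [0.00823594 0.04588319] [-0.22  0.48 -0.15  0.23  0.31 -0.65]
20 [0.00393566 0.04723837] [-0.86 -0.05 -0.37  0.05  1.15  0.01]
0.0025 [1.75515943e+01 6.16771027e-03 4.34884928e-02] [1.08294225e+00 1.58280513e-03 7.87329695e-04] [-0.36  0.46 -0.2   0.23  0.49 -0.62]
14 [0.01095273 0.04220258] [ 0.42  1.06  0.05  0.43 -0.52 -1.36]
17 [0.00692144 0.04326677] [-0.24  0.55 -0.16  0.26  0.33 -0.74]
20 [0.00276714 0.04457547] [-0.89  0.02 -0.38  0.08  1.17 -0.07]
202 255 49 [[0.4604 0.428  0.2563]]
203 254 78 [[0.4708 0.4158 0.2439]]
204 254 66 [[0.4728 0.4132 0.2398]]
205 254 53 [[0.4707 0.4164 0.2407]]
206 253 47 [[0.4729 0.4162 0.238 ]]
207 253 56 [[0.4735 0.4155 0.2356]]
208 254 77 [[0.4722 0.4151 0.2338]]
209 253 72 [[0.4744 0.4148 0.2312]]
210 253 61 [[0.4747 0.4146 0.2291]]
211 252 71 [[0.4759 0.4158 0.2277]]
212 252 63 [[0.4776 0.4136 0.2239]]
213 252 82 [[0.4768 0.415  0.2232]]
214 253 143 [[0.4754 0.4147 0.2215]]
215 252 230 [[0.4783 0.4135 0.218 ]]
```

Fit result: tilt 17.5°±1.5° and a slide of about 6 mm along the pads. That puts the tip at about TCP + 37 mm (tool x) − 95 mm (z), and the angle is within tolerance. I'll firm the grip and carry the probe high to above the right terminal.

```bash

python3 -m inch '{"travel":[[0,0,0],[0,0,0],[0.12,0.51,0],[0.12,0.51,0],[0.12,0.51,0],[0.12,0.51,0],[0.12,0.51,0],[0.12,0.51,0],[0.12,0.51,0],[0.12,0.51,0]],"spin":[0,0,0,0,0,0,0,0,0,0]}' 1 40
python3 -c "
from h import *
go([.4707,-.1101,.2946],-10.8)"
```

```text
t: 8.28
tool_pos: [0.4601, 0.0833, 0.2979]
orientation: [-3.127, 0.296, -0.001]
force: [0.8, -1.0, -0.9]
opening: 0.0215
gripper_force: 40.0
t 8.28 pos [0.4601 0.0833 0.2979] az -10.81 toolz [ 0.001  0.    -1.   ] F [ 0.83 -0.98 -0.9 ] open 0.0215 gf 40.0 q [ 0.07 -0.25  1.74 -0.    1.65  1.83]
travel [0.0467 0.188  0.0033] spin -0.00019128336394748737
```

```bash

python3 -m inch '{"travel":[[0.047,0.188,0],[0.047,0.188,0],[0.047,0.188,0],[0.047,0.188,0],[0.047,0.188,0.0],[0.047,0.188,0.02],[0.047,0.188,0.05],[0.047,0.188,0.08],[0.047,0.188,0.085],[0.047,0.188,0.085]],"spin":[0,0,0,0,0,0,0,0,0,0]}'
python3 - <<'E'
from h import *
go([.4707,-.1101,.2066],-10.8)
p,d=optics.read_camera("side");np.save("p_side.npy",p);np.save("d_side.npy",d)
t,dt=optics.read_camera("top");np.save("p_top.npy",t);np.save("d_top.npy",dt)
a=cv2.resize(p[85:185,295:395],None,fx=6,fy=6,interpolation=3)
cv2.imwrite('pics/s6.png',a[:,:,::-1])
pos=robot.read_state()["tool_pos"];x,y=axes()
print((proj("side",pts(pos+.0062*x,17.5,[-.058,-.04,0],zg=.0435))-[295,85])*6,(proj("side",[[.517,-.119,.0837]])-[295,85])*6)
E
```

```text
t: 9.12
tool_pos: [0.4697, -0.1078, 0.2105]
orientation: [-3.126, 0.296, 0.007]
force: [0.0, -0.3, -0.4]
opening: 0.0214
gripper_force: 40.0
t 9.12 pos [ 0.4697 -0.1078  0.2105] az -10.83 toolz [-0.005  0.002 -1.   ] F [ 0.   -0.34 -0.37] open 0.0214 gf 40.0 q [-0.33 -0.18  1.84 -0.    1.49  1.43]
travel [0.0015 0.0021 0.0039] spin -0.0006032015566623896
[[378.45317574 276.19932221]
 [391.33366908 242.17356745]
 [420.8596862  164.13098221]] [[358.34168689 344.28264437]]
```

View pics/s6.png

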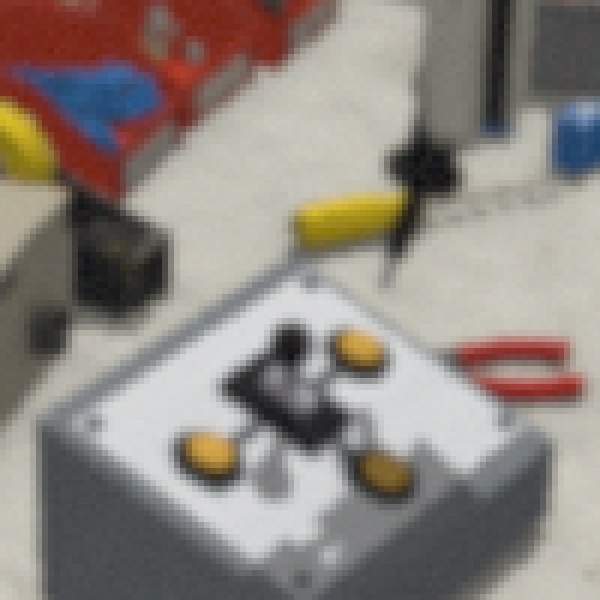

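The tip shows at (388,283), the shank end near (403,243), the guard at (425,165) and the right pad at (358,350). I'll fit this view jointly with the earlier one.

```bash
python3 - <<'E'
from h import *
from scipy.optimize import least_squares
x,y=axes()
A=np.array([.4464,.417,.2964]);B=np.array([.4697,-.1078,.2105])
oA=np.array([[315,488],[324,443],[344,336]])/6+[199,141]-.4
oB=np.array([[388,283],[403,243],[425,165]])/6+[295,85]-.4
g=lambda P,o,a:(proj("side",pts(P+x*a[1],a[0],[-.058,-.04,.001],zg=a[2]))+a[3:5]-o).ravel()
for nm,f in(("A",lambda a:np.r_[g(A,oA,a),a[3:]*.7]),("B",lambda a:np.r_[g(B,oB,a),a[3:]*.7]),("AB",lambda a:np.r_[g(A,oA,a),g(B,oB,a),a[3:]*.7])):
    r=least_squares(f,[18,0,.045,0,0],x_scale=[1,.001,.001,1,1])
    print(nm,r.x.round(4),(np.sqrt(np.diag(np.linalg.inv(r.jac.T@r.jac)))*.5).round(4),r.fun.round(2))
# pad from new images
for c,b in(("top",(420,450,165,195)),("side",(345,365,132,150))):
    p=np.load(f"p_{c}.npy");d=np.load(f"d_{c}.npy");u0,u1,v0,v1=b
    h=cv2.cvtColor(p,cv2.COLOR_RGB2HSV)[v0:v1,u0:u1]
    m=((h[...,0]>10)&(h[...,0]<30)&(h[...,1]>110)).ravel();W,ok=cloud(c,d,*b);print(c,m.sum(),W[m&ok].mean(0))
p=np.load("p_top.npy");cv2.imwrite("pics/t7.png",cv2.resize(p[120:220,370:470],None,fx=6,fy=6,interpolation=3)[:,:,::-1])
print((proj("top",pts(B+x*.0062,17.5,[-.058,0],zg=.0435))-[370,120])*6,(proj("top",[[.517,-.119,.0837]])-[370,120])*6)
E
```

```text
A [ 1.74172e+01  8.10000e-03  4.63000e-02  1.22700e-01 -1.18300e-01] [1.0936 0.0021 0.0018 0.711  0.7112] [-0.3   0.39 -0.18  0.2   0.42 -0.54  0.09 -0.08]
B [ 1.423e+01  1.110e-02  3.810e-02  1.380e-02 -1.450e-02] [1.7533 0.003  0.0023 0.7134 0.7134] [ 0.23 -0.25 -0.44  0.54  0.2  -0.28  0.01 -0.01]
AB [ 1.64223e+01  8.60000e-03  4.69000e-02  3.72200e-01 -1.58250e+00] [0.931  0.0019 0.0017 0.6354 0.6012] [ 0.52 -0.24  0.5  -0.53  0.77 -1.51 -0.72  0.5  -1.19  1.48 -0.07  1.08
  0.26 -1.11]
top 28 [ 0.50856601 -0.09719472  0.17241188]
side 32 [ 0.51752456 -0.11735205  0.082762  ]
[[389.82656424 373.17559975]
 [415.43290547 402.13348218]] [[381.86565731 354.56055869]]
```

View pics/t7.png

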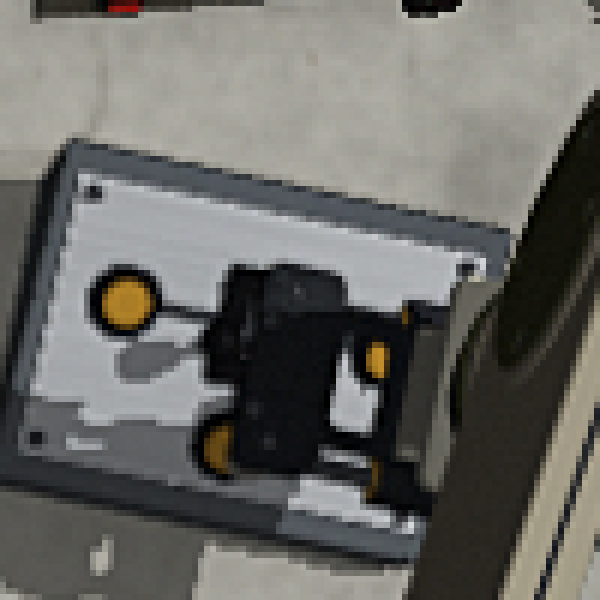

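The top view is mostly hidden by the arm. I'll refine the tilt from sub-pixel shank lines in the two saved close views.

```bash
python3 - <<'E'
from h import *
from scipy.optimize import brentq
x,y=axes()
def line(img,r0,r1,c0,half):
    g=cv2.GaussianBlur(cv2.imread(img,0).astype(float),(0,0),3);pts_=[]
    for v in range(r0,r1,6):
        c=c0(v);seg=g[v,int(c-half):int(c+half)];bg=(seg[:6].mean()+seg[-6:].mean())/2
        w=np.clip(bg-15-seg,0,None);pts_.append((v,(w*np.arange(int(c-half),int(c-half)+len(seg))).sum()/w.sum()))
    a=np.array(pts_);k=np.polyfit(a[:,0],a[:,1],1);print(img,k,(a[:,1]-np.polyval(k,a[:,0])).round(1));return k[0]
def slope(P,th):
    q=proj("side",pts(P+x*.007,th,[-.042,-.002]));return (q[0,0]-q[1,0])/(q[0,1]-q[1,1])
A=np.array([.4464,.417,.2964]);B=np.array([.4697,-.1078,.2105])
sA=line("pics/s5.png",378,436,lambda v:337-(v-368)*.173,34)
sB=line("pics/s6.png",216,256,lambda v:414-(v-200)*.3,24)
for P,s in((A,sA),(B,sB)): print(brentq(lambda t:slope(P,t)-s,-10,50))
E
```

```text
pics/s5.png [-1.98025379e-01  4.09313067e+02] [ 0.6 -0.1 -0.1 -0.1 -0.3 -0.4 -0.3 -0.1  0.2  0.5]
pics/s6.png [-3.95368450e-01  4.92387882e+02] [ 1.1  0.8 -0.3 -1.8 -1.8 -0.2  2.2]
16.661937706659685
18.220243967914026
```

The tilt is about 17°, 3° from square, so I'll go ahead. I approach to roughly 6 mm above the pad and look again.

```bash

python3 -m inch '{"travel":[[0.003,0.001,0.008],[0.006,0.001,0.016],[0.010,0.001,0.022],[0.010,0.001,0.022],[0.010,0.001,0.022]],"spin":[0,0,0,0,0]}'
python3 - <<'E'
from h import *
go(None)
p,d=optics.read_camera("side");np.save("p_side.npy",p)
cv2.imwrite('pics/s8.png',cv2.resize(p[105:165,325:385],None,fx=10,fy=10,interpolation=3)[:,:,::-1])
pos=robot.read_state()["tool_pos"];x,y=axes()
print((proj("side",pts(pos+.0068*x,17,[-.058,-.04,0],zg=.0445))-[325,105])*10,(proj("side",[[.5172,-.119,.0835]])-[325,105])*10)
E
```

```text
t: 9.63
tool_pos: [0.4809, -0.1109, 0.1901]
orientation: [-3.127, 0.296, 0.002]
force: [-0.3, -0.4, -0.9]
opening: 0.0215
gripper_force: 40.0
t 9.63 pos [ 0.4809 -0.1109  0.1901] az -10.8 toolz [-0.001  0.    -1.   ] F [-0.33 -0.41 -0.89] open 0.0215 gf 40.0 q [-0.33 -0.13  1.84 -0.    1.44  1.43]
[[296.83191488 337.82366781]
 [317.15424458 282.41413916]
 [363.72582047 155.3609955 ]] [[296.47955975 374.34437743]]
```

View pics/s8.png

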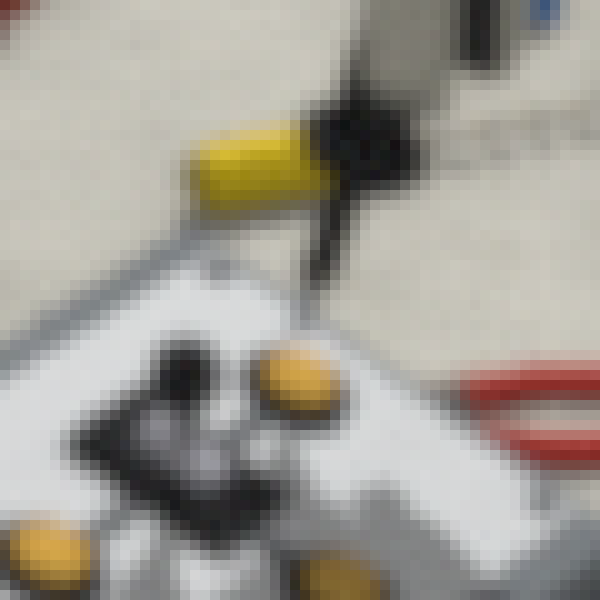

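The shank end at (318,285) matches the prediction of (317,282), and the pad is at (300,378), so the tip is about 10 mm above the pad centre. I'll descend to about 2 mm short and record a baseline force.

```bash

python3 -m inch '{"travel":[[-0.001,0.001,0.004],[-0.001,0.001,0.008],[-0.001,0.001,0.008],[-0.001,0.001,0.008],[-0.001,0.001,0.008]],"spin":[0,0,0,0,0]}'
python3 - <<'E'
from h import *
go(None)
F=[]
for k in range(6): optics.read_camera("side");F.append(robot.read_state()["force"])
print(np.mean(F,0),np.std(F,0),robot.read_state()["tool_pos"])
E
```

```text
t: 10.1
tool_pos: [0.4798, -0.1118, 0.1827]
orientation: [-3.128, 0.296, -0.0]
force: [-0.4, -0.1, -0.3]
opening: 0.0212
gripper_force: 40.0
t 10.1 pos [ 0.4798 -0.1118  0.1827] az -10.82 toolz [ 0.  0. -1.] F [-0.36 -0.14 -0.28] open 0.0212 gf 40.0 q [-0.33 -0.13  1.85  0.    1.43  1.43]
[-0.1832908  -0.16160797 -1.52703935] [0.2670799  0.47295259 0.36946258] [ 0.47994376 -0.11185309  0.18284032]
```

```bash

python3 -m inch '{"travel":[[0.0005,0,0.002],[0.001,0,0.004],[0.0015,0,0.005],[0.0015,0,0.005],[0.0015,0,0.005]],"spin":[0,0,0,0,0]}'
cat > f.py <<'E'
from h import *
F=[]
for k in range(8): optics.read_camera("side");F.append(robot.read_state()["force"])
go(None);print(np.mean(F,0),np.std(F,0)/2.8)
E
python3 f.py
```

```text
t: 10.82
tool_pos: [0.4814, -0.1121, 0.1777]
orientation: [-3.128, 0.296, -0.0]
force: [-0.8, 0.6, 0.7]
opening: 0.0215
gripper_force: 40.0
t 11.22 pos [ 0.4813 -0.1121  0.1777] az -10.82 toolz [ 0.  0. -1.] F [ 0.03 -0.69  0.16] open 0.0216 gf 40.0 q [-0.33 -0.12  1.85  0.    1.42  1.43]
[-0.38726632 -0.16369171  0.2260438 ] [0.16217619 0.15191239 0.13398113]
```

Contact: Fz has risen by about 1.75 N, so the plunger is in about 3 mm. I'll press about 3 mm more along the normal.

```bash

python3 -m inch '{"travel":[[0.0005,0,0.001],[0.001,0,0.002],[0.001,0,0.003],[0.001,0,0.003],[0.001,0,0.003]],"spin":[0,0,0,0,0]}'
python3 f.py
python3 - <<'E'
from h import *
p,d=optics.read_camera("side")
cv2.imwrite('pics/s9.png',cv2.resize(p[105:165,325:385],None,fx=10,fy=10,interpolation=3)[:,:,::-1])
pos=robot.read_state()["tool_pos"];x,y=axes()
P=pts(pos+.0068*x,17,[-.052,-.04,0],zg=.0445);print(P[0],(proj("side",P)-[325,105])*10)
E
```

```text
t: 11.63
tool_pos: [0.4823, -0.1123, 0.1747]
orientation: [-3.128, 0.296, 0.0]
force: [0.1, 0.7, 1.6]
opening: 0.021
gripper_force: 40.0
t 12.03 pos [ 0.4823 -0.1123  0.1747] az -10.82 toolz [ 0. -0. -1.] F [-0.95  0.44  1.39] open 0.0214 gf 40.0 q [-0.33 -0.12  1.85 -0.    1.41  1.43]
[-0.15853543  0.25281917  1.20611834] [0.15089867 0.20556572 0.09977527]
[ 0.51669262 -0.11886673  0.08440994] [[298.27057167 371.79021082]
 [311.72277321 335.37263335]
 [357.81494112 210.52408832]]
```

View pics/s9.png

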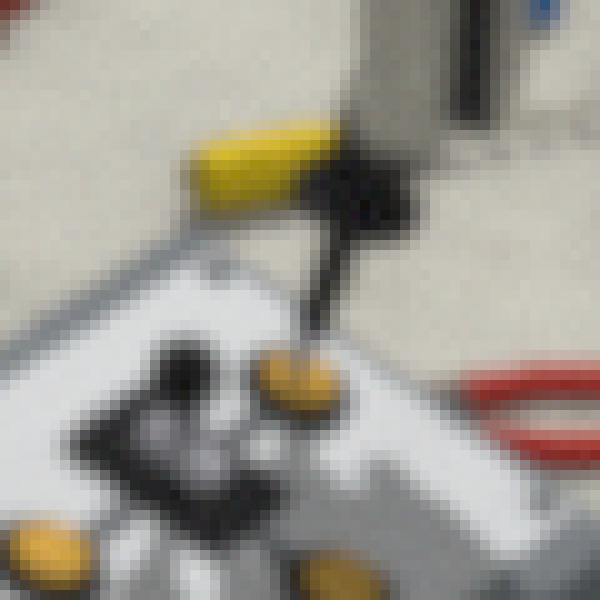

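The steel tip sits on the middle of the right pad at about (302,378), and the lever knob is unmoved at (185,370). The force of about 2.7 N means the plunger is about half pushed in. I'm handing in.

```bash
python3 -c "
from plant import close_job
print(close_job())"
```

```text
the job is handed in; nothing more can be done
None
```

I handed the job in with the probe held on the middle of the right terminal (the lever leans left), tilted about 17° against the 20° needed and pressed at about 2.7 N, roughly half its travel; no verdict came back.

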